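# Remix a jar of casting slip and vibrate out its bubbles

## Robot

A 7-joint arm with a two-finger parallel gripper is mounted at the origin on the work surface. World frame = base frame: x ahead of the robot, y to its left, z up, the work surface at z = 0. Lengths are in m, angles in rad, forces in N, time in s.
With the tool pointing down it reaches from about 0.35 to 0.9 m from the base axis. Payload 8.1 kg.
Tool frame: the origin (TCP) lies midway between the tips of the shut fingers; the grasp point (between the pads) lies robot.grip_point_offset behind it (robot.grip_point_offset is the distance from the TCP to the grasp point, in m); z points along the fingers, y is the line along which they close (so a half turn about z gives the same grasp; the last joint's range is limited). The gripper opens to 92 mm and grips with 3 to 60 N. Pads are 19 mm wide; open, the fingers measure 130 mm over their backs; the gripper's body (75 mm by 190 mm) begins 47 mm behind the grasp point.
Start: joints at [1.094, 0.434, 0.025, 1.573, -0.012, 1.134, -0.075], TCP at [0.228, -0.582, 0.227] pointing down, gripper open.
Joint ranges: [-2.62, 2.62], [-0.44, 2.09], [-1.27, 1.32], [0.08, 2.57], [-1.32, 4.46], [0.12, 2], [-2.74, 2.74]. Speed limits (rad/s): [2.22, 2.22, 3.01, 3.01, 3.14, 3.14, 3.14].

## Interface

Orientations are given as a rotation vector (axis times angle).
In Python, from workcell import robot gives the robot as it stands. The module is installed in compiled form; this text tells all that it offers.
- The arm moves only by the tool step_arm, never from a script. Its argument "steps" is a list of rows, each a list of 7 numbers: the opening, from -1 (shut) to 1 (fully open), then the shift along the tool's x, y, z as a fraction of full scale, then the turn, a rotation vector about the tool's x, y, z as a fraction of full scale. A call has 1 to 8 rows; each row shifts and turns the commanded pose from where the row before left it, along the tool's axes as they then stand; what a row does not reach is not made up. Full scale, the value 1, is 150 mm for a shift and pi/2 rad for a turn. A row lasts 1/8 s, in which the tool goes at most 62.5 mm and 10.7 degrees, less where a joint would pass 70% of its speed; a pose out of reach is approached as far as the arm can. A call with a number of a shift or a turn outside -1 to 1 is refused whole. A call with a gripper value outside its range is refused whole. The fingers move at their own pace and stop on an object; the grip force is fixed at half the most. Time passes only in rows, so rows that do not move let the fingers close. It gives the time, the measured TCP pose, the force, the opening and the grip force at its end, in the units of the state.
- robot.observe(): the state, without advancing time (a new reading comes with each control period).
- robot.camera(name): name is "side" or "top" or "wrist"; returns a dict with "image" (400x640x3 uint8, red, green, blue), "range_z" (400x640 float32, m along the optical axis (not along the pixel's ray), 0 where there is no reading), "fx", "fy", "cx", "cy" (pixels), "world_to_cam" (4x4, takes a point from world to camera coordinates); the wrist camera has in their place "hand_eye" (4x4, takes a point from camera to tool coordinates, whose origin is the TCP and whose axes are the flange's). Camera axes: x right, y down, z forward; pixel columns grow to the right and rows downward; lengths in m; the calibration is good to about 2 mm. A picture is of the moment at which its call begins: read the wrist's pose just before it.
- robot.job_done(): hands the job in; it is judged then, once.
The state is a dict: "time_s": time; "joints": joint angles; "qvel": joint speeds; "tau": joint torques, N m; "position": TCP position; "ee_rot": TCP orientation; "wrist_force": force on the tool from outside, world axes, zero at the start; "moment": the same for the moment, N m; "grip_width": finger opening in m; "grip_force": force on a finger pad.
Only numpy, scipy, OpenCV 4.12 (cv2) and the standard library are available. Lean on these libraries where they do the work, as an engineer would, in place of code of your own. Each camera call takes 0.05 s, during which the arm holds its last target. There are 200 camera calls.

## Task

Turn the tall slim capped jar right upside down in the air to remix the slip inside, and stand it back upright on the round plaster bat it came from. Then take the cordless vibrating wand from its stand and, with the wand upright, press its sprung foot lightly onto the middle of the round rubber pad on that jar's lid, so that the foot is pushed about halfway in and not to its stop. Finish while still holding the wand there, and leave everything else on the bench where it is.

Things in the scene. Friction and masses are not known exactly. Their poses are not given: they have to be found in the camera images.
- jar: the tall slim closed jar: white plastic cylinder with a grey screw lid that stays on, 58 mm diameter, 110 mm high, plus a round dark rubber pad (24 mm diameter, 3 mm high) in the middle of the lid. 0.3 to 0.55 kg, balanced near mid-height. Origin at the centre of its underside, z up towards the lid. Starts upright on the bat. No other jar has a pad
- pad (a point): centre of the top face of the rubber pad on the jar's lid, 113 mm above the jar's underside
- bat: round plaster bat, a fixed disc 140 mm in diameter and 18 mm thick, lying on the bench under the jar. Origin at the centre of its underside, at bench level
- stand: the wand's stand, fixed: a dark steel foot plate 100 x 100 x 12 mm with an upright square aluminium tube, 44 mm wide outside and 27 mm inside, rim 95 mm above the bench. Origin at the centre of its underside
- wand: cordless wand (does not vibrate here), 0.16 kg, upright in its stand. Origin on its axis at the shank's lower end, z up along it. From there up: shank 22 mm diameter, 0 to 50 mm; black collar 38 mm diameter, 50 to 58 mm, resting on the tube's rim; square grey handle 26 x 26 mm (sides along x and y), 58 to 138 mm; cap to 142 mm. The foot reaches 30 mm below. Leaves the stand straight up, clear after 80 mm
- sole (a point): centre of the flat sole of the wand's foot, an 18 mm diameter rubber disc on a thin rod; on the wand's axis, 30 mm below the wand's origin when out
- foot (a joint): how far the wand's sprung foot is pushed in, m: 0 fully out, 0.012 at its stop. The spring takes about 1 N to start and 0.4 N more for each mm (about 3.5 N at halfway, 6 N at the stop)
- squat_jar_a: a bystander: squat closed jar, 74 mm diameter, 68 mm high, no pad; origin at the centre of its underside
- squat_jar_b: a bystander: another such squat jar; origin at the centre of its underside
- mug: a bystander: unglazed mug, 80 mm diameter, 85 mm high, with a handle; origin at the centre of its underside
- dish: a bystander: unglazed shallow bowl, 100 mm diameter, 40 mm high; origin at the centre of its underside
- kiln_prop: a bystander: brown ceramic tube, 44 mm diameter, 60 mm high; origin at the centre of its underside
- brush: a bystander: wooden brush about 200 mm long, lying; origin on its underside
- rib: a bystander: flat wooden shaping rib, about 90 mm across and 7 mm thick, lying; origin on its underside
There are look-alikes about, which are no part of the job. Of the things like the wand, leave any that is yellow; of the rest the larger one is meant.

How it is judged:
On the way, in this order (a step that is already met when the one before it is completed fails the run):
1. the jar is turned upside down, clear of the bench (angle between jar's own z axis and vertical above 2.2 rad and height (world z) of jar above 0.16 m), for 0.2 s.
2. the jar stands upright on the bat again, let go (angle between jar's own z axis and vertical below 0.12 rad and horizontal distance between jar and bat below 0.04 m and z of jar in the frame of bat below 0.024 m and contact force between the fingers and jar below 0.05 N and linear speed of jar below 0.02 m/s), for 0.2 s.
3. the wand is lifted out of its stand (z of wand in the frame of stand above 0.125 m and contact force between the fingers and wand above 0.5 N), for 0.1 s.
At the end, for the whole second after the job is handed in: The jar stands upright (within 7 degrees) on the bat, within 40 mm of its centre, untouched by the gripper; the gripper holds the wand upright (within 8 degrees) and at rest, its sole on the jar's pad within 7 mm of the pad's centre, the foot pushed in 2 to 10.5 mm, pressing with 1 to 9 N (angle between jar's own z axis and vertical below 0.12 rad and horizontal distance between jar and bat below 0.04 m and z of jar in the frame of bat below 0.024 m and contact force between each of the fingers, the arm and jar below 0.05 N and angle between wand's own z axis and vertical below 0.14 rad and horizontal distance between sole and pad below 0.007 m and distance between sole and pad below 0.008 m and value of joint foot between 0.002 and 0.0105 m and contact force between wand and jar between 1 and 9 N and contact force between the fingers and wand above 0.5 N and contact force between wand and stand below 0.05 N and linear speed of wand below 0.02 m/s); the arm keeps its last pose, push and grip.
It fails at once if the jar is dropped (linear speed of jar above 0.6 m/s and contact force between the fingers and jar below 0.01 N).
It fails at once if the wand is pressed hard on the jar (contact force between wand and jar above 20 N).
It fails at once if a bystander is moved by more than 25 mm (distance of any of squat_jar_a, squat_jar_b, mug, dish, kiln_prop, brush, rib from where it was at the start of the episode above 0.025 m).
It also fails if it takes over 61 s, if anything falls off the work surface, if the arm or the gripper's body presses on something with over 40 N, if the wrist force passes 120 N, or if a joint passes its speed limit or range.

## Working session

There is one attempt and no reset: what is moved stays moved. The work goes in short steps, Python scripts to look and compute and a tool call to move; the robot and the scene stay as the last step left them, time stands still between calls to the robot, and variables do not carry over. Pictures are saved under pics/ and viewed, at most 11 in all, crops included, and the job is handed in when it is done.

Besides the shell and the picture viewer there is one more tool, called after "Request:" as a command line: name --pt "numbers of a row" for each row, then --argument value for the rest. step_arm: Moves the arm, as the interface text tells. Its arguments: {"type":"object","properties":{"steps":{"type":"array"}},"required":["steps"]}

```bash
mkdir -p pics
cat > h.py <<'E'
import numpy as np,cv2
from scipy.spatial.transform import Rotation as R
from workcell import robot
def cloud(c,T):
    z=c["range_z"];v,u=np.mgrid[:z.shape[0],:z.shape[1]]
    P=np.stack([(u-c["cx"])/c["fx"]*z,(v-c["cy"])/c["fy"]*z,z],-1)
    W=P@T[:3,:3].T+T[:3,3]; W[z<=0]=np.nan; return W
def shot(name,fn):
    s=robot.observe() if name=="wrist" else None
    c=robot.camera(name)
    if s: 
        T=np.eye(4);T[:3,:3]=R.from_rotvec(s["ee_rot"]).as_matrix();T[:3,3]=s["position"];T=T@c["hand_eye"]
    else: T=np.linalg.inv(c["world_to_cam"])
    cv2.imwrite(fn,c["image"][:,:,::-1]); W=cloud(c,T); np.save(fn[:-4]+".npy",W); return c["image"],W
E
python3 - <<'E'
from h import *
s=robot.observe();print(s,robot.grip_point_offset)
shot("top","pics/top.png");shot("side","pics/side.png")
E
```

```text
{'time_s': 0.0, 'joints': array([ 1.09438809,  0.43523231,  0.024945  ,  1.57409151, -0.0116356 ,
        1.13399561, -0.07513579]), 'qvel': array([-0.00048496, -0.00030365,  0.00022155,  0.00133343, -0.00131553,
       -0.00039267, -0.00081087]), 'tau': array([ 8.62881025e-04, -6.67851806e+01,  9.84879434e-01, -3.14460647e+01,
       -6.07503927e-02,  4.30649542e-02,  1.80182160e-04]), 'position': array([ 0.22801339, -0.58137437,  0.22594101]), 'ee_rot': array([-3.08540097e+00, -5.83332148e-01,  6.14688759e-04]), 'wrist_force': array([-0.86897284, -1.16078685,  0.24314516]), 'moment': array([ 0.03027886, -0.02491515,  0.01174605]), 'grip_force': 0.0, 'grip_width': 0.09188063718116174} 0.0188
```

```bash
sleep 3; ls pics
```

```text
side.npy
side.png
top.npy
top.png
```

View pics/top.png

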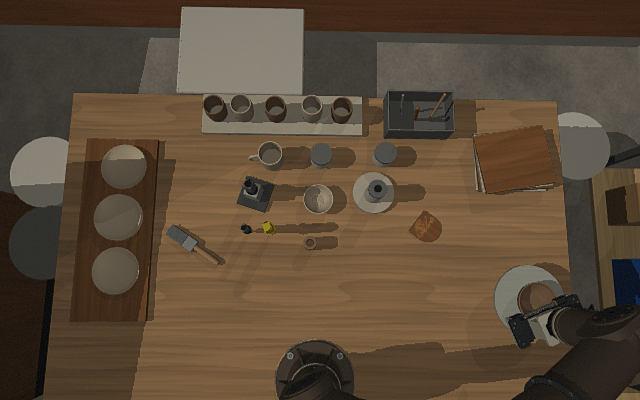

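View pics/side.png

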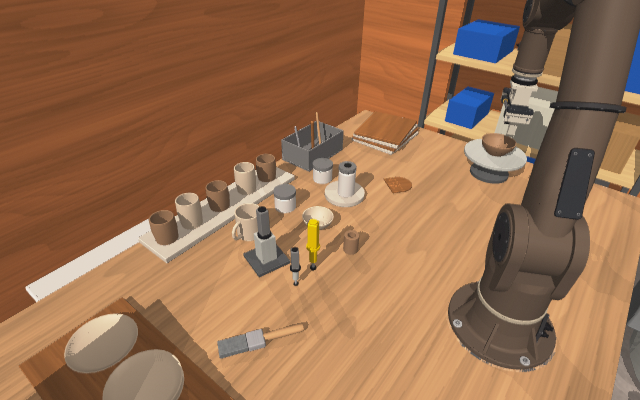

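Top view: the jar stands on its bat at about (377,189) and the wand in its stand at (252,188). The mug (269,153), squat jars (321,154) and (385,153), dish (318,198), look-alike small wand (247,229), yellow wand (268,227) and kiln prop (310,242) are around them.

Run:
```python
from h import *
W=np.load("pics/top.npy")
def blob(n,u0,u1,v0,v1,zlo,zhi):
    p=W[v0:v1,u0:u1].reshape(-1,3);p=p[(p[:,2]>zlo)&(p[:,2]<zhi)]
    if len(p)<3: print(n,len(p));return
    (c,r)=cv2.minEnclosingCircle((p[:,:2]*1000).astype(np.float32))
    print(n,len(p),"med",p.mean(0).round(4),"circ",np.round(c,1),round(r,1),"z",p[:,2].min().round(3),p[:,2].max().round(3), "rect",cv2.minAreaRect((p[:,:2]*1000).astype(np.float32)))
blob("bat",345,405,165,220,.012,.024)
blob("jarlid",345,405,165,220,.115,.14)
blob("pad",345,405,165,220,.1295,.14)
blob("plate",230,280,170,215,.006,.018)
blob("tube",230,280,170,215,.08,.098)
blob("wandtop",230,280,170,215,.2,.26)
blob("all",230,280,170,215,.06,.26)
for n,b in dict(mug=(250,285,138,172),sqa=(308,335,140,168),sqb=(371,400,140,168),dish=(300,336,180,216),small=(238,256,220,238),yel=(257,278,218,238),prop=(300,322,233,252)).items(): blob(n,*b,.02,.3)
print(W[175:205:3,362:392:3,2].round(3))
print(W[174:212:2,236:272:2,2].round(3))
```

```text
bat 923 med [ 0.6051 -0.1885  0.0176] circ [ 623.7 -199. ] 88.8 z 0.012 0.024 rect ((615.4330444335938, -189.9462127685547), (156.8799591064453, 138.6548614501953), 11.267898559570312)
jarlid 284 med [ 0.5983 -0.1881  0.1275] circ [ 599. -189.] 29.7 z 0.116 0.137 rect ((599.7622680664062, -187.9964141845703), (56.21891784667969, 57.05368423461914), 88.04814910888672)
pad 72 med [ 0.5981 -0.1898  0.1315] circ [ 600.  -189.1] 27.4 z 0.13 0.137 rect ((599.6318969726562, -189.38458251953125), (51.431236267089844, 47.76859664916992), 27.052040100097656)
plate 541 med [0.5916 0.2004 0.0111] circ [604.7 207.9] 97.6 z 0.006 0.018 rect ((604.7322998046875, 205.811279296875), (150.27078247070312, 134.1600341796875), 0.5894399285316467)
tube 75 med [0.5907 0.1982 0.0924] circ [597.9 204.7] 29.4 z 0.081 0.098 rect ((599.0286865234375, 203.82037353515625), (43.95738983154297, 44.808250427246094), 72.21967315673828)
wandtop 0
all 268 med [0.5927 0.1999 0.1295] circ [598.1 204.1] 30.0 z 0.06 0.19 rect ((599.0286865234375, 203.82037353515625), (43.95738983154297, 44.808250427246094), 72.219673156738
[... 3782 characters left out ...]
7  0.011  0.009  0.01   0.009  0.01  -0.001]
 [ 0.     0.012  0.008  0.014  0.009  0.012  0.013  0.01     nan  0.008
   0.012  0.013  0.013  0.014  0.013  0.005 -0.001  0.003]
 [-0.001 -0.003  0.008  0.009  0.01   0.012  0.009  0.011  0.018  0.011
   0.014  0.017  0.009  0.017  0.011  0.009  0.001  0.007]
 [-0.002 -0.002  0.002  0.     0.007  0.014  0.012  0.013  0.012  0.016
   0.018  0.015  0.013  0.008  0.012  0.012 -0.005  0.004]
 [ 0.001 -0.    -0.004 -0.004 -0.002 -0.003 -0.004  0.005  0.007  0.012
   0.01   0.011  0.015  0.012  0.013  0.002 -0.001 -0.005]
 [-0.003 -0.003  0.002  0.001  0.001 -0.003  0.007  0.003 -0.003  0.001
  -0.001  0.005  0.016  0.01   0.009 -0.002 -0.003  0.002]]
```

```bash
cat >> h.py <<'E'
G=robot.grip_point_offset
from scipy.spatial.transform import Slerp
def tool(az,dip,roll=0):
    "tool z at azimuth az, dip below horizontal (deg), tool y horizontal (right of z), then roll about z"
    a,d=np.radians([az,dip]); z=np.array([np.cos(a)*np.cos(d),np.sin(a)*np.cos(d),-np.sin(d)])
    y=np.array([np.sin(a),-np.cos(a),0]); return R.from_matrix(np.c_[np.cross(y,z),y,z])*R.from_euler('z',roll,degrees=True)
def plan(grip_pt,Rt,op,mm=40,deg=8):
    s=robot.observe(); p0=s["position"];R0=R.from_rotvec(s["ee_rot"]); p1=np.array(grip_pt)+G*Rt.as_matrix()[:,2]
    ang=np.degrees((R0.inv()*Rt).magnitude()); n=int(np.ceil(max(np.linalg.norm(p1-p0)*1e3/mm,ang/deg,1)))
    rs=Slerp([0,1],R.concatenate([R0,Rt]))(np.linspace(0,1,n+1)); ps=np.linspace(p0,p1,n+1)
    print("from",p0.round(4),"q",s["joints"].round(2),"t",round(s["time_s"],2),"rows",n,"ang",ang.round(1))
    for i in range(n):
        d=rs[i].inv().apply(ps[i+1]-ps[i])/.15; w=(rs[i].inv()*rs[i+1]).as_rotvec()/(np.pi/2)
        print([op]+[float(v) for v in np.r_[d,w].round(3)])
E
python3 - <<'E'
from h import *
W=np.load("pics/top.npy")
# bat circle fit from upper, unshadowed surface
p=W[165:222,340:412].reshape(-1,3);m=(p[:,2]>.008)&(p[:,2]<.03)&(np.hypot(p[:,0]-.6,p[:,1]+.19)<.085);p=p[m]
c,r=cv2.minEnclosingCircle((p[:,:2]*1000).astype(np.float32));print("bat",c,r)
from scipy.ndimage import binary_fill_holes
for z in(.0,):
  print(p[:,0].min(),p[:,0].max(),p[:,1].min(),p[:,1].max())
r=W[210:245,408:445].reshape(-1,3);r=r[r[:,2]>.004];print("rib",r.mean(0))
plan((.44,-.40,.36),tool(45,60),1,50,8)
E
```

```text
bat (599.7996215820312, -190.48403930664062) 76.85517120361328
0.5231448648905053 0.6757914243892729 -0.25943987144358355 -0.12347997686054099
rib [ 0.49023778 -0.36698761  0.00738026]
from [ 0.228  -0.5814  0.226 ] q [ 1.09  0.44  0.02  1.57 -0.01  1.13 -0.08] t 0.1 rows 7 ang 38.0
[1, 0.259, -0.091, -0.112, 0.01, 0.047, -0.037]
[1, 0.272, -0.077, -0.091, 0.01, 0.047, -0.037]
[1, 0.282, -0.062, -0.07, 0.01, 0.047, -0.037]
[1, 0.289, -0.047, -0.048, 0.01, 0.047, -0.037]
[1, 0.294, -0.031, -0.026, 0.01, 0.047, -0.037]
[1, 0.296, -0.014, -0.004, 0.01, 0.047, -0.037]
[1, 0.296, 0.003, 0.018, 0.01, 0.047, -0.037]
```

Request:
step_arm --pt "1 0 0 -0.25 0 0 0" --pt "1 0.26 -0.09 -0.11 0.01 0.047 -0.037" --pt "1 0.27 -0.08 -0.09 0.01 0.047 -0.037" --pt "1 0.28 -0.06 -0.07 0.01 0.047 -0.037" --pt "1 0.29 -0.05 -0.05 0.01 0.047 -0.037" --pt "1 0.29 -0.03 -0.03 0.01 0.047 -0.037" --pt "1 0.3 -0.01 0 0.01 0.047 -0.037" --pt "1 0.3 0 0.02 0.01 0.047 -0.037"

```text
time_s: 1.1
position: [0.4472, -0.392, 0.3823]
ee_rot: [-2.632, -1.1, -0.709]
wrist_force: [-0.2, 0.4, 0.6]
grip_width: 0.0919
grip_force: 0.0
```

Run:
```python
from h import *
plan((.48,-.31,.36),tool(45,15),1,50,8)
```

```text
from [ 0.4472 -0.392   0.3823] q [ 1.09  0.37 -0.22  1.42 -0.45  1.44  0.18] t 1.1 rows 6 ang 44.8
[1, 0.08, -0.038, 0.082, -0.001, 0.083, 0.0]
[1, 0.069, -0.038, 0.092, -0.001, 0.083, 0.0]
[1, 0.057, -0.038, 0.1, -0.001, 0.083, 0.0]
[1, 0.043, -0.038, 0.106, -0.001, 0.083, 0.0]
[1, 0.029, -0.038, 0.111, -0.001, 0.083, 0.0]
[1, 0.014, -0.039, 0.114, -0.001, 0.083, 0.0]
```

Request:
step_arm --pt "1 0.08 -0.04 0.08 0 0.083 0" --pt "1 0.07 -0.04 0.09 0 0.083 0" --pt "1 0.06 -0.04 0.1 0 0.083 0" --pt "1 0.04 -0.04 0.105 0 0.083 0" --pt "1 0.03 -0.04 0.11 0 0.083 0" --pt "1 0.015 -0.04 0.115 0 0.083 0"

```text
time_s: 1.85
position: [0.4907, -0.2971, 0.3551]
ee_rot: [-2.01, -0.836, -1.544]
wrist_force: [0.0, 0.9, -0.7]
grip_width: 0.0917
grip_force: 0.0
```

Run:
```python
from h import *
plan((.514,-.274,.105),tool(45,15),1,50,8)
```

```text
from [ 0.4907 -0.2971  0.3551] q [ 1.36  0.59 -0.41  1.76 -1.06  1.42  0.71] t 1.85 rows 6 ang 0.2
[1, -0.259, 0.001, 0.128, -0.0, -0.0, 0.0]
[1, -0.259, 0.0, 0.128, -0.0, -0.0, 0.0]
[1, -0.259, 0.0, 0.128, -0.0, -0.0, 0.0]
[1, -0.259, 0.0, 0.128, -0.0, -0.0, 0.0]
[1, -0.259, 0.0, 0.128, -0.0, -0.0, 0.0]
[1, -0.259, 0.0, 0.128, -0.0, -0.0, 0.0]
```

Request:
step_arm --pt "1 -0.26 0 0.128 0 0 0" --pt "1 -0.26 0 0.128 0 0 0" --pt "1 -0.26 0 0.128 0 0 0" --pt "1 -0.26 0 0.128 0 0 0" --pt "1 -0.26 0 0.128 0 0 0" --pt "1 -0.255 0 0.128 0 0 0" --pt "1 0 0 0 0 0 0"

```text
time_s: 2.72
position: [0.5255, -0.2598, 0.0978]
ee_rot: [-2.01, -0.834, -1.537]
wrist_force: [-0.2, -0.1, 1.5]
grip_width: 0.0918
grip_force: 0.0
```

Run:
```python
from h import *
plan((.599,-.189,.078),tool(45,15),1,25,8)
im,W=shot("side","pics/s2.png"); im2,W2=shot("wrist","pics/w2.png")
cv2.imwrite("pics/m2.png",np.hstack([im[100:300,270:570],cv2.resize(im2,(320,200))])[:,:,::-1])
cv2.imwrite("pics/m2.png",cv2.resize(cv2.imread("pics/m2.png"),(800,258)))
```

```text
from [ 0.5255 -0.2598  0.0978] q [ 1.27  0.98 -0.41  1.87 -1.09  1.11  1.11] t 2.73 rows 5 ang 0.5
[1, 0.01, 0.004, 0.163, -0.001, 0.0, -0.001]
[1, 0.01, 0.003, 0.163, -0.001, 0.0, -0.001]
[1, 0.01, 0.003, 0.163, -0.001, 0.0, -0.001]
[1, 0.01, 0.003, 0.163, -0.001, 0.0, -0.001]
[1, 0.01, 0.003, 0.163, -0.001, 0.0, -0.001]
```

View pics/m2.png

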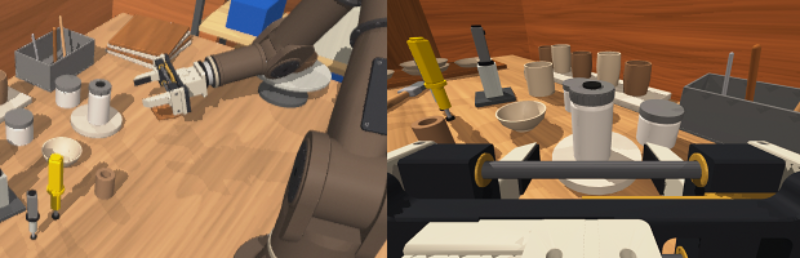

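The gripper is level and low, its fingers (composite about x 535 and 665) straddling the jar (592,130), and everything around is clear. Next I move in and close.

Request:
step_arm --pt "1 0.01 0.003 0.163 0 0 0" --pt "1 0.01 0.003 0.163 0 0 0" --pt "1 0.01 0.003 0.163 0 0 0" --pt "1 0.01 0.003 0.163 0 0 0" --pt "1 0.01 0.003 0.163 0 0 0" --pt "1 0 0 0 0 0 0" --pt "-1 0 0 0 0 0 0" --pt "-1 0 0 0 0 0 0"

```text
time_s: 3.82
position: [0.6119, -0.1786, 0.0756]
ee_rot: [-2.014, -0.838, -1.54]
wrist_force: [0.1, -0.1, -0.1]
grip_width: 0.0762
grip_force: 0.0
```

Request:
step_arm --pt "-1 0 0 0 0 0 0" --pt "-1 0 0 0 0 0 0" --pt "-1 0 0 0 0 0 0"

```text
time_s: 4.2
position: [0.6119, -0.1772, 0.0757]
ee_rot: [-2.011, -0.839, -1.54]
wrist_force: [-3.1, 0.4, 2.1]
grip_width: 0.0574
grip_force: 30.0
```

Run:
```python
from h import *
s=robot.observe();print(s["position"],s["ee_rot"],s["wrist_force"],s["joints"])
plan((.56,-.23,.32),tool(45,10),-1,40,8)
```

```text
[ 0.61193026 -0.17719178  0.07569368] [-2.01117602 -0.83854474 -1.5398815 ] [-3.08726652  0.38626337  2.08095087] [ 1.14628529  1.04398162 -0.52229512  1.90256403 -1.25654368  0.91825176
  1.19526163]
from [ 0.6119 -0.1772  0.0757] q [ 1.15  1.04 -0.52  1.9  -1.26  0.92  1.2 ] t 4.2 rows 7 ang 5.1
[-1, 0.208, 0.0, -0.111, -0.0, 0.008, 0.0]
[-1, 0.209, 0.0, -0.108, -0.0, 0.008, 0.0]
[-1, 0.211, 0.0, -0.106, -0.0, 0.008, 0.0]
[-1, 0.212, 0.0, -0.103, -0.0, 0.008, 0.0]
[-1, 0.213, 0.0, -0.1, -0.0, 0.008, 0.0]
[-1, 0.214, 0.0, -0.097, -0.0, 0.008, 0.0]
[-1, 0.216, 0.001, -0.095, -0.0, 0.008, 0.0]
```

Request:
step_arm --pt "-1 0.1 0 -0.027 0 0 0" --pt "-1 0.2 0 -0.08 0 0 0" --pt "-1 0.21 0 -0.11 0 0.008 0" --pt "-1 0.21 0 -0.11 0 0.008 0" --pt "-1 0.21 0 -0.11 0 0.008 0" --pt "-1 0.21 0 -0.1 0 0.008 0" --pt "-1 0.21 0 -0.1 0 0.008 0" --pt "-1 0.21 0 -0.1 0 0.008 0"

```text
time_s: 5.2
position: [0.575, -0.2143, 0.33]
ee_rot: [-1.942, -0.81, -1.604]
wrist_force: [-0.2, -0.3, -5.0]
grip_width: 0.0571
grip_force: 30.0
```

Run:
```python
from h import *
s=robot.observe();print(s["grip_width"],s["wrist_force"],s["position"])
R0=R.from_rotvec(s["ee_rot"])
plan(s["position"]-G*R0.as_matrix()[:,2],R0*R.from_euler('z',-160,degrees=True),-1,40,10)
```

```text
0.057050483562375943 [-0.19418887 -0.26773378 -5.01838401] [ 0.57497971 -0.21428851  0.33003491]
from [ 0.575  -0.2143  0.33  ] q [ 1.27  0.65 -0.56  1.87 -1.19  1.2   0.8 ] t 5.2 rows 16 ang 160.0
[-1, 0.0, 0.0, 0.0, 0.0, -0.0, -0.111]
[-1, 0.0, 0.0, 0.0, -0.0, 0.0, -0.111]
[-1, 0.0, 0.0, 0.0, -0.0, 0.0, -0.111]
[-1, 0.0, 0.0, 0.0, 0.0, -0.0, -0.111]
[-1, 0.0, 0.0, 0.0, -0.0, -0.0, -0.111]
[-1, 0.0, 0.0, 0.0, -0.0, 0.0, -0.111]
[-1, 0.0, 0.0, 0.0, -0.0, -0.0, -0.111]
[-1, 0.0, 0.0, 0.0, 0.0, 0.0, -0.111]
[-1, 0.0, 0.0, 0.0, -0.0, 0.0, -0.111]
[-1, 0.0, 0.0, 0.0, -0.0, 0.0, -0.111]
[-1, 0.0, 0.0, 0.0, -0.0, 0.0, -0.111]
[-1, 0.0, 0.0, 0.0, 0.0, 0.0, -0.111]
[-1, 0.0, 0.0, 0.0, 0.0, 0.0, -0.111]
[-1, 0.0, 0.0, 0.0, 0.0, -0.0, -0.111]
[-1, 0.0, 0.0, 0.0, -0.0, -0.0, -0.111]
[-1, 0.0, 0.0, 0.0, -0.0, 0.0, -0.111]
```

Request:
step_arm --pt "-1 0 0 0 0 0 -0.06" --pt "-1 0 0 0 0 0 -0.11" --pt "-1 0 0 0 0 0 -0.11" --pt "-1 0 0 0 0 0 -0.11" --pt "-1 0 0 0 0 0 -0.11" --pt "-1 0 0 0 0 0 -0.11" --pt "-1 0 0 0 0 0 -0.11" --pt "-1 0 0 0 0 0 -0.11"

```text
time_s: 6.2
position: [0.5752, -0.2142, 0.3287]
ee_rot: [1.095, 1.908, 1.756]
wrist_force: [-0.3, 0.0, -4.2]
grip_width: 0.0571
grip_force: 30.0
```

Request:
step_arm --pt "-1 0 0 0 0 0 -0.11" --pt "-1 0 0 0 0 0 -0.11" --pt "-1 0 0 0 0 0 -0.11" --pt "-1 0 0 0 0 0 -0.11" --pt "-1 0 0 0 0 0 -0.11" --pt "-1 0 0 0 0 0 -0.11" --pt "-1 0 0 0 0 0 -0.11" --pt "-1 0 0 0 0 0 -0.11"

```text
time_s: 7.2
position: [0.6056, -0.2544, 0.3415]
ee_rot: [-0.29, 1.941, 0.963]
wrist_force: [-0.0, 0.5, -4.5]
grip_width: 0.0573
grip_force: 29.7
```

Request:
step_arm --pt "-1 0 0 0 0 0 -0.11" --pt "-1 0 0 0 0 0 -0.11" --pt "-1 0 0 0 0 0 0" --pt "-1 0 0 0 0 0 0" --pt "-1 0 0 0 0 0 0"

```text
time_s: 7.82
position: [0.6547, -0.2803, 0.372]
ee_rot: [-0.558, 1.967, 0.819]
wrist_force: [0.4, 0.3, -4.6]
grip_width: 0.0571
grip_force: 29.8
```

Run:
```python
from h import *
s=robot.observe();print(s["grip_width"],s["wrist_force"],s["position"],s["joints"])
print("y",R.from_rotvec(s["ee_rot"]).as_matrix().round(2))
im,W=shot("side","pics/s3.png"); im2,_=shot("wrist","pics/w3.png")
cv2.imwrite("pics/m3.png",np.hstack([im[60:260,270:590],cv2.resize(im2,(320,200))])[:,:,::-1])
```

```text
0.05711257411113338 [ 0.38806878  0.27189622 -4.55498018] [ 0.65465224 -0.28027991  0.37198783] [ 1.42623145  0.98036375 -1.26579642  1.38016075 -0.28603498  1.07788807
  2.7412271 ]
y [[-0.49 -0.66  0.57]
 [-0.06  0.68  0.73]
 [-0.87  0.32 -0.37]]
```

View pics/m3.png

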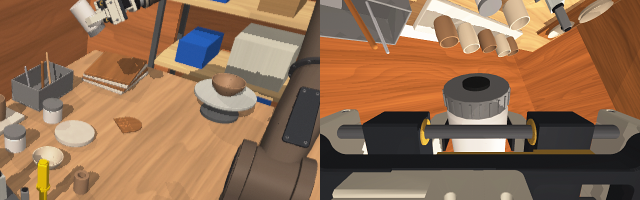

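The wrist view shows the jar still held. It is inverted to about 2.4 rad, worked out from the tool pose, but joint 7 is at its limit, so I turn it back now.

Run:
```python
from h import *
plan((.56,-.23,.33),R.from_rotvec([-2.0112,-.8385,-1.5399]),-1,40,9)
```

```text
from [ 0.6549 -0.2806  0.3725] q [ 1.43  0.98 -1.27  1.38 -0.29  1.08  2.74] t 7.92 rows 18 ang 161.9
[-1, 0.029, 0.03, 0.006, -0.007, -0.004, 0.1]
[-1, 0.033, 0.025, 0.006, -0.007, -0.004, 0.1]
[-1, 0.037, 0.02, 0.006, -0.007, -0.004, 0.1]
[-1, 0.039, 0.014, 0.006, -0.007, -0.004, 0.1]
[-1, 0.041, 0.007, 0.006, -0.007, -0.004, 0.1]
[-1, 0.042, 0.001, 0.006, -0.007, -0.004, 0.1]
[-1, 0.042, -0.006, 0.006, -0.007, -0.004, 0.1]
[-1, 0.04, -0.012, 0.005, -0.007, -0.004, 0.1]
[-1, 0.038, -0.018, 0.005, -0.007, -0.004, 0.1]
[-1, 0.035, -0.024, 0.004, -0.007, -0.004, 0.1]
[-1, 0.03, -0.029, 0.004, -0.007, -0.004, 0.1]
[-1, 0.025, -0.034, 0.003, -0.007, -0.004, 0.1]
[-1, 0.02, -0.037, 0.003, -0.007, -0.004, 0.1]
[-1, 0.014, -0.04, 0.002, -0.007, -0.004, 0.1]
[-1, 0.008, -0.042, 0.002, -0.007, -0.004, 0.1]
[-1, 0.001, -0.042, 0.001, -0.007, -0.004, 0.1]
[-1, -0.006, -0.042, 0.001, -0.007, -0.004, 0.1]
[-1, -0.012, -0.041, 0.0, -0.007, -0.004, 0.1]
```

Request:
step_arm --pt "-1 0.03 0.03 0.006 -0.007 -0.004 0.05" --pt "-1 0.033 0.025 0.006 -0.007 -0.004 0.1" --pt "-1 0.037 0.02 0.006 -0.007 -0.004 0.1" --pt "-1 0.04 0.014 0.006 -0.007 -0.004 0.1" --pt "-1 0.04 0.007 0.006 -0.007 -0.004 0.1" --pt "-1 0.04 0 0.006 -0.007 -0.004 0.1" --pt "-1 0.04 -0.006 0.006 -0.007 -0.004 0.1" --pt "-1 0.04 -0.012 0.006 -0.007 -0.004 0.1"

```text
time_s: 8.93
position: [0.6197, -0.2548, 0.3489]
ee_rot: [0.685, 2.13, 1.582]
wrist_force: [0.3, 0.7, -4.9]
grip_width: 0.0571
grip_force: 29.7
```

Run:
```python
from h import *
plan((.56,-.23,.33),R.from_rotvec([-2.0112,-.8385,-1.5399]),-1,40,9.5)
```

```text
from [ 0.6197 -0.2548  0.3489] q [ 1.42  0.89 -1.03  1.54 -0.64  1.09  1.89] t 8.93 rows 10 ang 93.9
[-1, 0.04, -0.014, 0.005, -0.007, -0.005, 0.104]
[-1, 0.038, -0.02, 0.005, -0.007, -0.005, 0.104]
[-1, 0.034, -0.026, 0.004, -0.007, -0.005, 0.104]
[-1, 0.029, -0.031, 0.004, -0.007, -0.005, 0.104]
[-1, 0.024, -0.036, 0.003, -0.007, -0.005, 0.104]
[-1, 0.018, -0.039, 0.003, -0.007, -0.005, 0.104]
[-1, 0.011, -0.042, 0.002, -0.007, -0.005, 0.104]
[-1, 0.004, -0.043, 0.001, -0.007, -0.005, 0.104]
[-1, -0.003, -0.043, 0.001, -0.007, -0.005, 0.104]
[-1, -0.01, -0.042, 0.001, -0.007, -0.005, 0.104]
```

I'll keep rolling past upright in the other direction, where joint 7 has room, to turn the jar fully upside down.

Request:
step_arm --pt "-1 0.04 -0.014 0.005 -0.007 -0.005 0.104" --pt "-1 0.038 -0.02 0.005 -0.007 -0.005 0.104" --pt "-1 0.034 -0.026 0.004 -0.007 -0.005 0.104" --pt "-1 0.03 -0.03 0.004 -0.007 -0.005 0.104" --pt "-1 0.024 -0.036 0.003 -0.007 -0.005 0.104" --pt "-1 0.018 -0.04 0.003 -0.007 -0.005 0.104" --pt "-1 0.011 -0.042 0.002 -0.007 -0.005 0.104" --pt "-1 0.004 -0.043 0.001 -0.007 -0.005 0.104"

```text
time_s: 9.93
position: [0.5821, -0.2247, 0.3299]
ee_rot: [-1.909, -1.221, -1.702]
wrist_force: [-0.2, -0.9, -4.5]
grip_width: 0.0568
grip_force: 29.7
```

Request:
step_arm --pt "-1 -0.003 -0.043 0.001 -0.007 -0.005 0.104" --pt "-1 -0.01 -0.042 0.001 -0.007 -0.005 0.104" --pt "-1 0 0 0 0 0 0.1" --pt "-1 0 0 0 0 0 0.1" --pt "-1 0 0 0 0 0 0.1" --pt "-1 0 0 0 0 0 0.1" --pt "-1 0 0 0 0 0 0.1" --pt "-1 0 0 0 0 0 0.1"

```text
time_s: 10.92
position: [0.573, -0.2172, 0.3251]
ee_rot: [-1.944, 0.145, -0.961]
wrist_force: [0.7, -0.1, -4.3]
grip_width: 0.0571
grip_force: 29.8
```

Run:
```python
from h import *
plan((.56,-.23,.33),R.from_rotvec([-2.0112,-.8385,-1.5399])*R.from_euler('yz',[-15,178],degrees=True),-1,40,9.5)
```

```text
from [ 0.573  -0.2172  0.3251] q [ 1.29  0.63 -0.59  1.84 -1.12  1.16 -0.22] t 10.93 rows 14 ang 124.4
[-1, 0.001, -0.002, -0.0, 0.013, -0.007, 0.098]
[-1, 0.001, -0.002, -0.0, 0.013, -0.007, 0.098]
[-1, 0.001, -0.002, -0.0, 0.013, -0.007, 0.098]
[-1, 0.0, -0.002, -0.0, 0.013, -0.007, 0.098]
[-1, -0.0, -0.002, -0.0, 0.013, -0.007, 0.098]
[-1, -0.001, -0.002, -0.0, 0.013, -0.007, 0.098]
[-1, -0.001, -0.002, -0.0, 0.013, -0.007, 0.098]
[-1, -0.001, -0.002, -0.0, 0.013, -0.007, 0.098]
[-1, -0.001, -0.002, 0.0, 0.013, -0.007, 0.098]
[-1, -0.002, -0.002, 0.0, 0.013, -0.007, 0.098]
[-1, -0.002, -0.001, 0.0, 0.013, -0.007, 0.098]
[-1, -0.002, -0.001, 0.0, 0.013, -0.007, 0.098]
[-1, -0.002, -0.001, 0.0, 0.013, -0.007, 0.098]
[-1, -0.002, -0.0, 0.0, 0.013, -0.007, 0.098]
```

Request:
step_arm --pt "-1 0 0 0 0 0 0.11" --pt "-1 0 0 0 0 0 0.11" --pt "-1 0 0 0 0 0 0.11" --pt "-1 0 0 0 0 0 0.11" --pt "-1 0 0 0 0 0 0.11" --pt "-1 0 0 0 0 0 0.11" --pt "-1 0 0 0 0 0 0.11" --pt "-1 0 0 0 0 0 0.11"

```text
time_s: 11.92
position: [0.5731, -0.2172, 0.3251]
ee_rot: [-1.322, 1.271, -0.01]
wrist_force: [-0.1, -0.3, -4.3]
grip_width: 0.0572
grip_force: 29.8
```

Request:
step_arm --pt "-1 0 0 0 0 0 0.11" --pt "-1 0 0 0 0 0 0.11" --pt "-1 0 0 0 0 0 0.11" --pt "-1 0 0 0 0 0 0.06" --pt "-1 0 0 0 0 0 0" --pt "-1 0 0 0 0 0 0" --pt "-1 0 0 0 0 0 0"

```text
time_s: 12.8
position: [0.5731, -0.2172, 0.3253]
ee_rot: [-0.893, 1.624, 0.414]
wrist_force: [-1.2, -0.2, -4.3]
grip_width: 0.0571
grip_force: 29.8
```

Run:
```python
from h import *
s=robot.observe();m=R.from_rotvec(s["ee_rot"]).as_matrix();print(m[2],"jar z",m[2]@[.966,0,-.259])
plan((.56,-.23,.33),R.from_rotvec([-2.0112,-.8385,-1.5399]),-1,40,9.5)
```

```text
[-0.94492534 -0.19872252 -0.26004897] jar z -0.8454451920169348
from [ 0.5731 -0.2172  0.3253] q [ 1.1   0.58 -0.32  1.86 -1.23  1.29 -2.14] t 12.8 rows 18 ang 168.0
[-1, 0.0, 0.0, -0.0, -0.0, 0.0, -0.104]
[-1, 0.0, 0.0, -0.0, -0.0, 0.0, -0.104]
[-1, 0.0, 0.0, -0.0, -0.0, 0.0, -0.104]
[-1, -0.0, 0.0, -0.0, -0.0, 0.0, -0.104]
[-1, -0.0, 0.0, -0.0, -0.0, 0.0, -0.104]
[-1, -0.0, 0.0, -0.0, -0.0, 0.0, -0.104]
[-1, -0.0, 0.0, -0.0, -0.0, 0.0, -0.104]
[-1, -0.0, 0.0, -0.0, -0.0, 0.0, -0.104]
[-1, -0.0, 0.0, -0.0, -0.0, 0.0, -0.104]
[-1, -0.0, 0.0, -0.0, -0.0, 0.0, -0.104]
[-1, -0.0, 0.0, -0.0, -0.0, 0.0, -0.104]
[-1, -0.0, 0.0, -0.0, -0.0, 0.0, -0.104]
[-1, -0.0, 0.0, -0.0, -0.0, 0.0, -0.104]
[-1, -0.0, -0.0, -0.0, -0.0, 0.0, -0.104]
[-1, -0.0, -0.0, -0.0, -0.0, 0.0, -0.104]
[-1, -0.0, -0.0, -0.0, -0.0, 0.0, -0.104]
[-1, -0.0, -0.0, -0.0, -0.0, 0.0, -0.104]
[-1, -0.0, -0.0, -0.0, -0.0, 0.0, -0.104]
```

Inverted to about 2.58 rad. Rolling back to upright: 168° = 1.867 full-scale units.

Request:
step_arm --pt "-1 0 0 0 0 0 -0.06" --pt "-1 0 0 0 0 0 -0.11" --pt "-1 0 0 0 0 0 -0.11" --pt "-1 0 0 0 0 0 -0.11" --pt "-1 0 0 0 0 0 -0.11" --pt "-1 0 0 0 0 0 -0.11" --pt "-1 0 0 0 0 0 -0.11" --pt "-1 0 0 0 0 0 -0.11"

```text
time_s: 13.8
position: [0.573, -0.2173, 0.3253]
ee_rot: [-1.707, 0.749, -0.502]
wrist_force: [-0.3, 0.2, -4.5]
grip_width: 0.0573
grip_force: 29.8
```

Request:
step_arm --pt "-1 0 0 0 0 0 -0.11" --pt "-1 0 0 0 0 0 -0.11" --pt "-1 0 0 0 0 0 -0.11" --pt "-1 0 0 0 0 0 -0.11" --pt "-1 0 0 0 0 0 -0.11" --pt "-1 0 0 0 0 0 -0.11" --pt "-1 0 0 0 0 0 -0.11" --pt "-1 0 0 0 0 0 -0.11"

```text
time_s: 14.8
position: [0.573, -0.2174, 0.3253]
ee_rot: [-2.024, -0.577, -1.399]
wrist_force: [0.6, -0.6, -4.1]
grip_width: 0.0573
grip_force: 29.8
```

Run:
```python
from h import *
Rg=R.from_rotvec([-2.0112,-.8385,-1.5399])
plan(np.array([.6119,-.1772,.0757+.05])-G*Rg.as_matrix()[:,2],Rg,-1,32,9.5)
```

```text
from [ 0.573  -0.2174  0.3253] q [ 1.36  0.66 -0.7   1.84 -1.07  1.11  0.44] t 14.8 rows 7 ang 13.8
[-1, -0.165, 0.041, 0.101, -0.001, 0.0, -0.022]
[-1, -0.166, 0.035, 0.101, -0.001, 0.0, -0.022]
[-1, -0.167, 0.029, 0.101, -0.001, 0.0, -0.022]
[-1, -0.168, 0.023, 0.101, -0.001, 0.0, -0.022]
[-1, -0.169, 0.017, 0.101, -0.001, 0.0, -0.022]
[-1, -0.169, 0.011, 0.101, -0.001, 0.0, -0.022]
[-1, -0.17, 0.005, 0.101, -0.001, 0.0, -0.022]
```

Request:
step_arm --pt "-1 -0.165 0.041 0.101 -0.001 0 -0.022" --pt "-1 -0.166 0.035 0.101 -0.001 0 -0.022" --pt "-1 -0.167 0.03 0.101 -0.001 0 -0.022" --pt "-1 -0.168 0.023 0.101 -0.001 0 -0.022" --pt "-1 -0.169 0.017 0.101 -0.001 0 -0.022" --pt "-1 -0.17 0.01 0.101 -0.001 0 -0.022" --pt "-1 -0.17 0.005 0.101 -0.001 0 -0.022" --pt "-1 0 0 0 0 0 0"

```text
time_s: 15.8
position: [0.6108, -0.1764, 0.1235]
ee_rot: [-2.016, -0.828, -1.537]
wrist_force: [0.3, 0.0, -3.3]
grip_width: 0.0574
grip_force: 29.8
```

Run:
```python
from h import *
Rg=R.from_rotvec([-2.0112,-.8385,-1.5399])
plan(np.array([.6119,-.1772,.0757+.004])-G*Rg.as_matrix()[:,2],Rg,-1,12,9.5)
im,W=shot("side","pics/s4.png"); im2,W2=shot("wrist","pics/w4.png")
cv2.imwrite("pics/m4.png",np.hstack([cv2.resize(im[130:230,290:450],(400,250)),cv2.resize(im2,(400,250))])[:,:,::-1])
```

```text
from [ 0.6108 -0.1764  0.1235] q [ 1.28  1.03 -0.74  1.91 -1.12  0.79  1.02] t 15.8 rows 4 ang 0.5
[-1, -0.07, 0.003, 0.019, 0.001, 0.0, -0.001]
[-1, -0.07, 0.003, 0.019, 0.001, 0.0, -0.001]
[-1, -0.07, 0.002, 0.019, 0.001, 0.0, -0.001]
[-1, -0.07, 0.002, 0.019, 0.001, 0.0, -0.001]
```

View pics/m4.png

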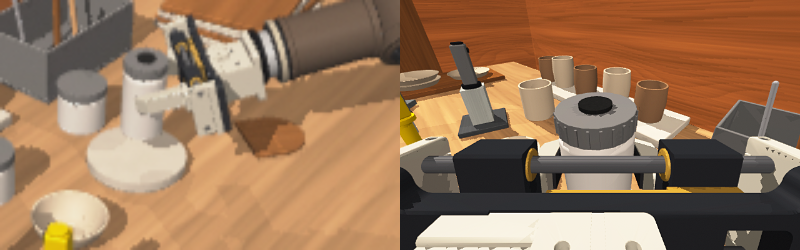

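The jar hangs upright above the bat (side view at (145,100), bat at (137,155)). I lower it.

Request:
step_arm --pt "-1 -0.07 0.003 0.019 0.001 0 0" --pt "-1 -0.07 0.003 0.019 0.001 0 0" --pt "-1 -0.07 0.002 0.019 0.001 0 0" --pt "-1 -0.07 0.002 0.019 0.001 0 0" --pt "-1 -0.01 0 0.003 0 0 0" --pt "-1 0 0 0 0 0 0"

```text
time_s: 16.65
position: [0.6122, -0.1771, 0.0805]
ee_rot: [-2.01, -0.835, -1.535]
wrist_force: [-0.4, -0.2, -4.1]
grip_width: 0.0572
grip_force: 29.8
```

Request:
step_arm --pt "-1 -0.012 0 0.003 0 0 0" --pt "-1 0 0 0 0 0 0"

```text
time_s: 16.9
position: [0.6121, -0.1773, 0.0787]
ee_rot: [-2.011, -0.836, -1.535]
wrist_force: [-0.8, -0.8, -4.6]
grip_width: 0.0574
grip_force: 29.8
```

Request:
step_arm --pt "-1 -0.012 0 0.003 0 0 0" --pt "-1 -0.006 0 0.002 0 0 0" --pt "-1 0 0 0 0 0 0"

```text
time_s: 17.27
position: [0.6127, -0.1769, 0.0774]
ee_rot: [-2.008, -0.835, -1.537]
wrist_force: [-1.9, -1.5, 5.7]
grip_width: 0.0572
grip_force: 29.7
```

Request:
step_arm --pt "0 0 0 0 0 0 0" --pt "1 0 0 0 0 0 0" --pt "1 0 0 0 0 0 0" --pt "1 0 0 0 0 0 0" --pt "1 0 0 0 0 0 0" --pt "1 0 0 0 0 0 0" --pt "1 0 0 -0.05 0 0 0" --pt "1 0 0 -0.1 0 0 0"

```text
time_s: 18.27
position: [0.5964, -0.1927, 0.0819]
ee_rot: [-2.01, -0.836, -1.534]
wrist_force: [-0.5, 0.0, -0.9]
grip_width: 0.0918
grip_force: 0.0
```

Request:
step_arm --pt "1 0 0 -0.2 0 0 0" --pt "1 0 0 -0.25 0 0 0" --pt "1 0.05 0 -0.25 0 0 0" --pt "1 0.2 0 -0.2 0 0 0" --pt "1 0.3 0 -0.1 0 0 0" --pt "1 0.3 0 -0.1 0 0 0" --pt "1 0.3 0 -0.1 0 0 0" --pt "1 0.3 0 -0.1 0 0 0"

```text
time_s: 19.27
position: [0.5046, -0.2878, 0.3442]
ee_rot: [-2.013, -0.835, -1.534]
wrist_force: [0.2, -0.9, -1.0]
grip_width: 0.0919
grip_force: 0.0
```

Run:
```python
from h import *
im,W=shot("side","pics/s5.png"); im2,W2=shot("top","pics/t5.png")
cv2.imwrite("pics/m5.png",np.hstack([cv2.resize(im[130:330,210:410],(400,400),interpolation=2),cv2.resize(im2[140:240,225:325],(400,400),interpolation=2)])[:,:,::-1])
# jar top, wand top from several frames, averaged
A=[W2]
def top(Ws,u,v,z0,z1):
    p=np.concatenate([w[v[0]:v[1],u[0]:u[1]].reshape(-1,3) for w in Ws]);p=p[(p[:,2]>z0)&(p[:,2]<z1)]
    return len(p),p.mean(0).round(4),cv2.minAreaRect((p[:,:2]*1000).astype(np.float32))
print(top(A,(345,405),(165,220),.118,.14))
print("stand",top(A,(230,280),(170,215),.172,.2))
plan((.45,-.15,.42),tool(0,60),1,50,9)
```

```text
(281, array([ 0.6016, -0.19  ,  0.1279]), ((602.8768920898438, -190.47471618652344), (55.78010177612305, 59.34467315673828), 84.42664337158203))
stand (86, array([0.5983, 0.2035, 0.1827]), ((600.029296875, 204.57933044433594), (27.526872634887695, 28.147335052490234), 73.42039489746094))
from [ 0.5059 -0.2881  0.3475] q [ 1.49  0.65 -0.66  1.76 -0.96  1.28  0.63] t 19.38 rows 7 ang 62.9
[1, 0.068, -0.124, 0.046, -0.058, -0.067, 0.045]
[1, 0.063, -0.132, 0.027, -0.058, -0.067, 0.045]
[1, 0.055, -0.138, 0.009, -0.058, -0.067, 0.045]
[1, 0.045, -0.141, -0.009, -0.058, -0.067, 0.045]
[1, 0.033, -0.143, -0.027, -0.058, -0.067, 0.045]
[1, 0.02, -0.141, -0.042, -0.058, -0.067, 0.045]
[1, 0.005, -0.138, -0.056, -0.058, -0.067, 0.045]
```

View pics/m5.png

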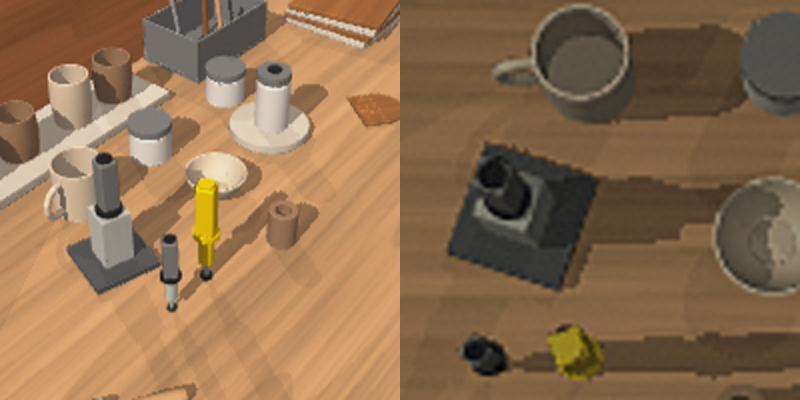

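The jar stands upright on the bat (side crop (272,95)). The wand meant is the dark-grey one in the stand (105,195), next to the small grey and yellow look-alikes. Next I go above it, tool down.

Run:
```python
from h import *
plan((.50,.02,.42),tool(73,80),1,50,9)
```

```text
from [ 0.5059 -0.2881  0.3475] q [ 1.49  0.65 -0.66  1.76 -0.96  1.28  0.63] t 19.38 rows 8 ang 69.8
[1, 0.091, -0.185, 0.163, 0.027, -0.088, -0.03]
[1, 0.122, -0.173, 0.156, 0.027, -0.088, -0.03]
[1, 0.151, -0.16, 0.145, 0.027, -0.088, -0.03]
[1, 0.177, -0.147, 0.129, 0.027, -0.088, -0.03]
[1, 0.2, -0.133, 0.108, 0.027, -0.088, -0.03]
[1, 0.219, -0.119, 0.085, 0.027, -0.088, -0.03]
[1, 0.234, -0.105, 0.058, 0.027, -0.088, -0.03]
[1, 0.245, -0.092, 0.029, 0.027, -0.088, -0.03]
```

Request:
step_arm --pt "1 0.09 -0.185 0.163 0.027 -0.088 -0.03" --pt "1 0.12 -0.173 0.156 0.027 -0.088 -0.03" --pt "1 0.15 -0.16 0.145 0.027 -0.088 -0.03" --pt "1 0.177 -0.147 0.129 0.027 -0.088 -0.03" --pt "1 0.2 -0.133 0.108 0.027 -0.088 -0.03" --pt "1 0.22 -0.12 0.085 0.027 -0.088 -0.03" --pt "1 0.234 -0.105 0.058 0.027 -0.088 -0.03" --pt "1 0.245 -0.092 0.03 0.027 -0.088 -0.03"

```text
time_s: 20.38
position: [0.5006, 0.023, 0.3986]
ee_rot: [-2.44, -1.8, -0.212]
wrist_force: [0.4, 0.5, -0.3]
grip_width: 0.0918
grip_force: 0.0
```

Run:
```python
from h import *
plan((.58,.17,.36),tool(73,90),1,45,9)
```

```text
from [0.5006 0.023  0.3986] q [ 0.64  0.18 -0.79  1.57 -0.02  1.37 -0.44] t 20.38 rows 4 ang 9.9
[1, 0.253, 0.054, 0.141, 0.0, -0.027, -0.0]
[1, 0.258, 0.054, 0.13, 0.0, -0.027, -0.0]
[1, 0.264, 0.055, 0.119, 0.0, -0.027, -0.0]
[1, 0.269, 0.055, 0.107, 0.0, -0.027, -0.0]
```

Request:
step_arm --pt "1 0.253 0.054 0.141 0 -0.027 0" --pt "1 0.258 0.054 0.13 0 -0.027 0" --pt "1 0.264 0.055 0.119 0 -0.027 0" --pt "1 0.269 0.055 0.107 0 -0.027 0" --pt "1 0 0 0 0 0 0" --pt "1 0 0 0 0 0 0"

```text
time_s: 21.12
position: [0.5803, 0.1702, 0.3413]
ee_rot: [-2.522, -1.863, -0.009]
wrist_force: [-0.4, -0.7, -0.4]
grip_width: 0.0916
grip_force: 0.0
```

Run:
```python
from h import *
im,W=shot("wrist","pics/w6.png")
p=W.reshape(-1,3);p=p[(np.hypot(p[:,0]-.6,p[:,1]-.204)<.05)]
for lo,hi in((.178,.195),(.11,.178),(.085,.1),(.006,.018)):
    q=p[(p[:,2]>lo)&(p[:,2]<hi)]
    if len(q)>5: print(lo,len(q),q.mean(0).round(4),cv2.minAreaRect((q[:,:2]*1000).astype(np.float32)))
plan((.599,.204,.25),tool(73,90),1,45,9)
```

```text
0.178 580 [0.5976 0.2057 0.185 ] ((597.5987548828125, 204.5895233154297), (25.595733642578125, 25.68341827392578), 72.59961700439453)
0.11 79 [0.6039 0.2129 0.1556] ((604.9566040039062, 212.06040954589844), (12.763093948364258, 32.00464630126953), 40.14326095581055)
0.085 320 [0.5979 0.2125 0.095 ] ((598.0985717773438, 205.13192749023438), (43.75645446777344, 43.21894073486328), 72.7596206665039)
0.006 1888 [0.6014 0.2085 0.0121] ((598.7238159179688, 204.88009643554688), (97.35862731933594, 96.07380676269531), 74.06438446044922)
from [0.5804 0.1695 0.3417] q [ 0.14  0.44 -0.78  1.4   0.3   1.42 -0.93] t 21.18 rows 3 ang 0.5
[1, 0.083, 0.017, 0.246, -0.0, -0.002, -0.001]
[1, 0.084, 0.017, 0.246, -0.0, -0.002, -0.001]
[1, 0.085, 0.017, 0.246, -0.0, -0.002, -0.001]
```

View pics/w6.png

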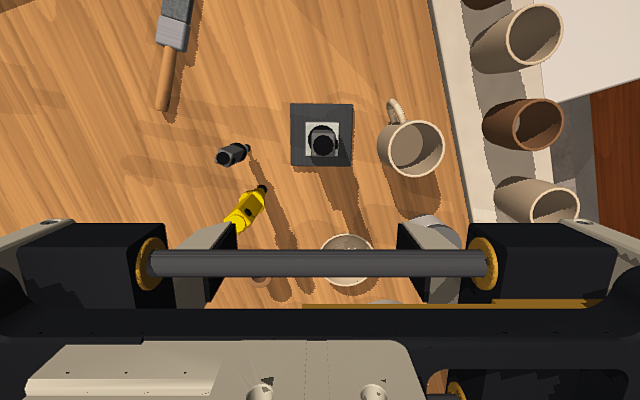

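The wrist view shows the stand square to the gripper, with the wand at (323,138). It measures (0.598, 0.205) with yaw about 73°, so I descend straight down.

Run:
```python
from h import *
plan((.598,.2047,.235),tool(72.8,90),1,40,9)
```

```text
from [0.5804 0.1695 0.3417] q [ 0.14  0.44 -0.78  1.4   0.3   1.42 -0.93] t 21.18 rows 4 ang 0.5
[1, 0.063, 0.011, 0.21, -0.0, -0.001, 0.0]
[1, 0.063, 0.011, 0.21, -0.0, -0.001, 0.0]
[1, 0.064, 0.011, 0.21, -0.0, -0.001, 0.0]
[1, 0.064, 0.011, 0.209, -0.0, -0.001, 0.0]
```

Request:
step_arm --pt "1 0.063 0.011 0.21 0 -0.001 0" --pt "1 0.063 0.011 0.21 0 -0.001 0" --pt "1 0.064 0.011 0.21 0 -0.001 0" --pt "1 0.064 0.011 0.21 0 -0.001 0" --pt "1 0 0 0 0 0 0" --pt "1 0 0 0 0 0 0"

```text
time_s: 21.92
position: [0.5986, 0.2054, 0.2177]
ee_rot: [-2.526, -1.864, -0.006]
wrist_force: [0.1, 0.1, -0.4]
grip_width: 0.0918
grip_force: 0.0
```

Run:
```python
from h import *
plan((.598,.2047,.149),tool(72.8,90),1,25,9)
```

```text
from [0.5986 0.2054 0.2177] q [ 0.06  0.56 -0.74  1.52  0.39  1.21 -1.04] t 21.93 rows 4 ang 0.2
[1, -0.002, -0.001, 0.146, 0.0, -0.001, 0.0]
[1, -0.002, -0.001, 0.146, 0.0, -0.001, 0.0]
[1, -0.002, -0.001, 0.146, 0.0, -0.001, 0.0]
[1, -0.002, -0.001, 0.146, 0.0, -0.001, 0.0]
```

Request:
step_arm --pt "1 -0.002 -0.001 0.146 0 -0.001 0" --pt "1 -0.002 -0.001 0.146 0 -0.001 0" --pt "1 -0.002 -0.001 0.146 0 -0.001 0" --pt "1 -0.002 -0.001 0.146 0 -0.001 0" --pt "1 0 0 0 0 0 0" --pt "-1 0 0 0 0 0 0" --pt "-1 0 0 0 0 0 0" --pt "-1 0 0 0 0 0 0"

```text
time_s: 22.92
position: [0.5974, 0.2059, 0.1292]
ee_rot: [2.525, 1.867, -0.003]
wrist_force: [-0.2, 0.2, -0.3]
grip_width: 0.0664
grip_force: 0.0
```

Request:
step_arm --pt "-1 0 0 0 0 0 0" --pt "-1 0 0 0 0 0 0" --pt "-1 0 0 0 0 0 0" --pt "-1 0 0 0 0 0 0" --pt "-1 0 0 0 0 0 0"

```text
time_s: 23.55
position: [0.597, 0.2058, 0.1283]
ee_rot: [2.526, 1.867, -0.004]
wrist_force: [0.9, 0.0, -0.8]
grip_width: 0.0261
grip_force: 30.0
```

Request:
step_arm --pt "-1 0 0 -0.05 0 0 0" --pt "-1 0 0 -0.12 0 0 0" --pt "-1 0 0 -0.18 0 0 0" --pt "-1 0 0 -0.18 0 0 0" --pt "-1 0 0 -0.18 0 0 0" --pt "-1 0 0 -0.18 0 0 0" --pt "-1 0 0 -0.18 0 0 0" --pt "-1 0 0 -0.18 0 0 0"

```text
time_s: 24.55
position: [0.5971, 0.2064, 0.3182]
ee_rot: [2.525, 1.867, -0.003]
wrist_force: [0.3, 0.5, -2.4]
grip_width: 0.0257
grip_force: 30.0
```

Run:
```python
from h import *
s=robot.observe();print(s["grip_width"],s["wrist_force"],R.from_rotvec(s["ee_rot"]).as_matrix()[:,2])
plan((.602,-.19,.335),tool(72.8,90),-1,40,9)
```

```text
0.025715422604446307 [ 0.31439957  0.48108962 -2.44297291] [-9.03202171e-04 -1.77878086e-03 -9.99998010e-01]
from [0.5971 0.2064 0.3182] q [ 0.06  0.5  -0.76  1.36  0.34  1.41 -1.  ] t 24.55 rows 10 ang 0.2
[-1, -0.252, 0.081, 0.002, -0.0, 0.0, 0.0]
[-1, -0.252, 0.081, 0.002, -0.0, 0.0, 0.0]
[-1, -0.252, 0.081, 0.002, -0.0, 0.0, 0.0]
[-1, -0.252, 0.081, 0.002, -0.0, 0.0, 0.0]
[-1, -0.252, 0.081, 0.002, -0.0, 0.0, 0.0]
[-1, -0.252, 0.081, 0.002, -0.0, 0.0, 0.0]
[-1, -0.252, 0.081, 0.002, -0.0, 0.0, 0.0]
[-1, -0.252, 0.081, 0.001, -0.0, 0.0, 0.0]
[-1, -0.252, 0.081, 0.001, -0.0, 0.0, 0.0]
[-1, -0.252, 0.081, 0.001, -0.0, 0.0, 0.0]
```

Request:
step_arm --pt "-1 -0.25 0.08 0 0 0 0" --pt "-1 -0.25 0.08 0 0 0 0" --pt "-1 -0.25 0.08 0 0 0 0" --pt "-1 -0.25 0.08 0 0 0 0" --pt "-1 -0.25 0.08 0 0 0 0" --pt "-1 -0.25 0.08 0 0 0 0" --pt "-1 -0.25 0.08 0 0 0 0" --pt "-1 -0.25 0.08 0 0 0 0"

```text
time_s: 25.55
position: [0.601, -0.1097, 0.3181]
ee_rot: [2.524, 1.867, -0.003]
wrist_force: [-0.2, -0.1, -1.0]
grip_width: 0.026
grip_force: 30.0
```

Request:
step_arm --pt "-1 -0.25 0.08 0 0 0 0" --pt "-1 -0.25 0.08 0 0 0 0" --pt "-1 0 0 0 0 0 0" --pt "-1 0 0 0 0 0 0"

```text
time_s: 26.05
position: [0.6021, -0.1867, 0.3177]
ee_rot: [2.525, 1.868, -0.003]
wrist_force: [-0.9, 0.5, -1.5]
grip_width: 0.0257
grip_force: 30.0
```

Run:
```python
from h import *
s=robot.observe();print(s["position"],s["ee_rot"])
im,W=shot("side","pics/s7.png"); im2,W2=shot("wrist","pics/w7.png"); shot("top","pics/t7.png")
c=robot.camera("side");T=c["world_to_cam"]
def px(P): q=T[:3,:3]@P+T[:3,3];return (c["fx"]*q[0]/q[2]+c["cx"],c["fy"]*q[1]/q[2]+c["cy"])
tcp=s["position"]
print("pred sole",px(tcp-[0,0,.1133]),"pad pred",px(np.array([.602,-.19,.131])))
cv2.imwrite("pics/m7.png",cv2.resize(im[110:210,295:395],(600,600),interpolation=2)[:,:,::-1])
# jar pose from wrist depth: lid top & pad
p=W2.reshape(-1,3);q=p[(np.hypot(p[:,0]-.602,p[:,1]+.19)<.045)&(p[:,2]>.12)&(p[:,2]<.135)]
if len(q)>20: print("wrist lid",len(q),q.mean(0),cv2.minAreaRect((q[:,:2]*1000).astype(np.float32)))
```

```text
[ 0.60207785 -0.1866745   0.31773711] [ 2.5252756   1.86755086 -0.00283585]
pred sole (np.float64(347.4109207923414), np.float64(144.69798561228902)) pad pred (np.float64(346.796532127095), np.float64(163.85106599173315))
wrist lid 1465 [ 0.60372118 -0.18537664  0.12839995] ((602.93994140625, -187.48495483398438), (52.45710372924805, 59.14398956298828), 71.0812759399414)
```

View pics/m7.png

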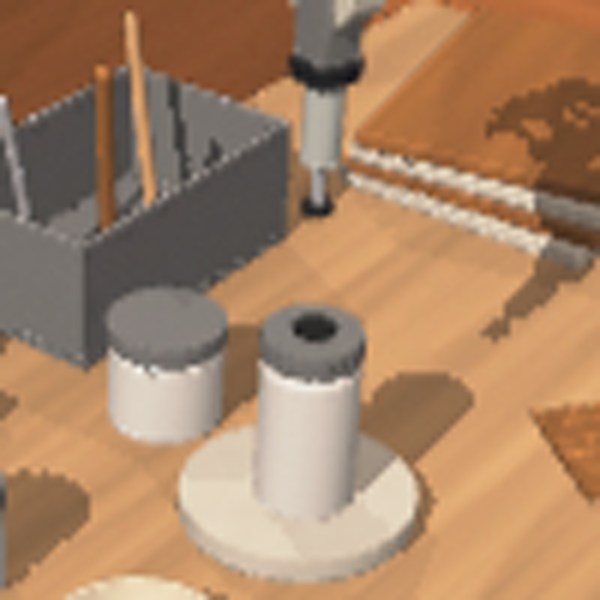

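View pics/w7.png

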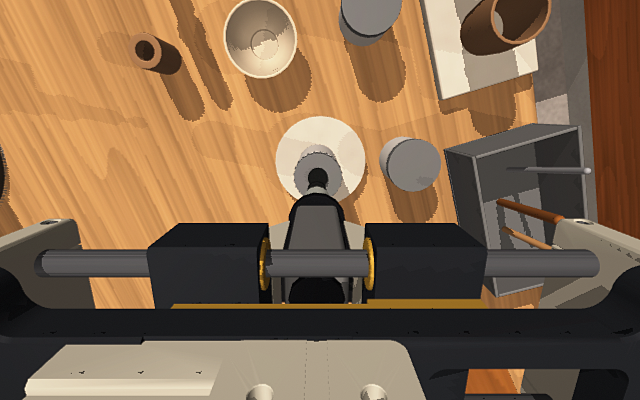

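Side crop: the sole at (317,210) is straight above the pad at (314,327), both within a pixel of prediction. The wrist view agrees, with the pad at (318,177) below the wand. I shift −3 mm in y and lower to about 6 mm above the pad.

Run:
```python
from h import *
plan((.6022,-.1895,.131+.006+.1133+G),tool(72.8,90),-1,14,9)
```

```text
from [ 0.6022 -0.1861  0.3173] q [ 0.66  0.48 -0.71  1.37  0.31  1.4  -0.34] t 26.25 rows 5 ang 0.3
[-1, -0.004, 0.001, 0.089, -0.0, 0.0, 0.001]
[-1, -0.004, 0.001, 0.089, -0.0, 0.0, 0.001]
[-1, -0.004, 0.001, 0.089, -0.0, 0.0, 0.001]
[-1, -0.004, 0.001, 0.089, -0.0, 0.0, 0.001]
[-1, -0.004, 0.001, 0.089, -0.0, 0.0, 0.001]
```

Request:
step_arm --pt "-1 -0.004 0.001 0.089 0 0 0" --pt "-1 -0.004 0.001 0.089 0 0 0" --pt "-1 -0.004 0.001 0.089 0 0 0" --pt "-1 -0.004 0.001 0.089 0 0 0" --pt "-1 -0.004 0.001 0.089 0 0 0" --pt "-1 0 0 0 0 0 0" --pt "-1 0 0 0 0 0 0"

```text
time_s: 27.12
position: [0.602, -0.1907, 0.2504]
ee_rot: [2.525, 1.867, -0.004]
wrist_force: [-0.4, -0.3, -1.2]
grip_width: 0.0258
grip_force: 30.0
```

Run:
```python
from h import *
s=robot.observe();print(s["position"],s["wrist_force"])
a,_=shot("side","pics/s8.png"); b,_=shot("wrist","pics/w8.png")
cv2.imwrite("pics/m8.png",np.hstack([cv2.resize(a[135:185,322:372],(400,400),interpolation=2),cv2.resize(b[130:230,270:370],(400,400),interpolation=2)])[:,:,::-1])
```

```text
[ 0.60204344 -0.19066448  0.25035871] [-0.41926724 -0.29647846 -1.23680451]
```

View pics/m8.png

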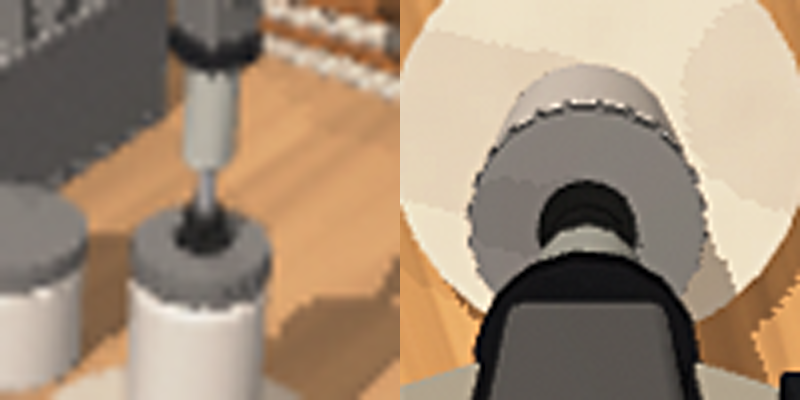

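Both views show the sole centred just above the pad (side (206,240), wrist (587,205)). I press gently.

Request:
step_arm --pt "-1 0 0 0.027 0 0 0" --pt "-1 0 0 0.027 0 0 0" --pt "-1 0 0 0 0 0 0" --pt "-1 0 0 0 0 0 0"

```text
time_s: 27.72
position: [0.6019, -0.1907, 0.2422]
ee_rot: [2.525, 1.867, -0.004]
wrist_force: [-0.4, -0.0, -0.4]
grip_width: 0.0257
grip_force: 30.0
```

Request:
step_arm --pt "-1 0 0 0.015 0 0 0" --pt "-1 0 0 0.012 0 0 0" --pt "-1 0 0 0 0 0 0" --pt "-1 0 0 0 0 0 0"

```text
time_s: 28.22
position: [0.6019, -0.1907, 0.238]
ee_rot: [2.525, 1.867, -0.004]
wrist_force: [0.5, -0.7, 1.2]
grip_width: 0.0256
grip_force: 30.0
```

Run:
```python
from h import *
f=[]
for i in range(6):
    robot.camera("side");s=robot.observe();f.append(np.r_[s["wrist_force"],s["position"]])
f=np.array(f);print(f.mean(0).round(4),f.std(0).round(4),s["time_s"],s["ee_rot"])
a,_=shot("side","pics/s9.png"); b,_=shot("wrist","pics/w9.png")
cv2.imwrite("pics/m9.png",np.hstack([cv2.resize(a[135:185,322:372],(400,400),interpolation=2),cv2.resize(b[130:230,270:370],(400,400),interpolation=2)])[:,:,::-1])
```

```text
[ 1.0235  0.2138  1.8232  0.6019 -0.1907  0.238 ] [0.2811 0.5209 0.3715 0.     0.     0.    ] 28.525 [ 2.52547945  1.86687649 -0.00424843]
```

View pics/m9.png

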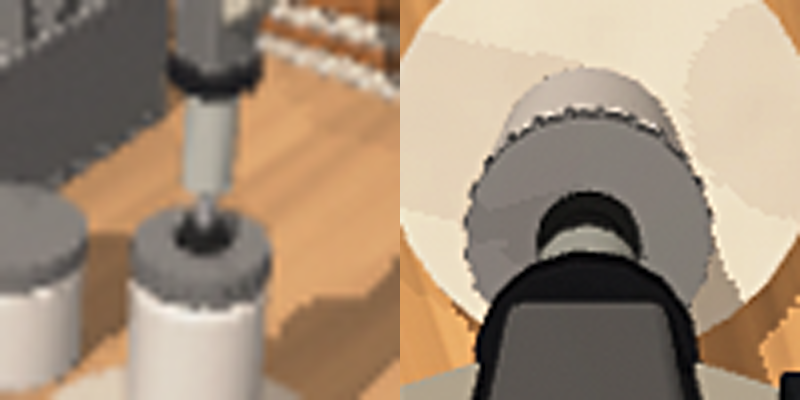

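Relative to free hang the force rose about 3.3 N, and the geometry gives about 6 mm of push-in. The foot is about halfway and centred, with the jar upright in both views. Handing in.

```bash
python3 -c "
from workcell import robot
print(robot.job_done())"
```

```text
the job is handed in; nothing more can be done
None
```

I turned the jar upside down in the air and stood it back upright on its bat. I handed the job in with the gripper holding the wand upright on the lid pad, its foot pushed in about 6 mm (roughly 3.3 N); the hand-in returned no verdict.

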